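# Wedge the pouring plate up to its height stop

## Robot

A 6-joint arm with a two-finger parallel gripper is mounted at the origin on a cart in front of the work surface, level with it; the furniture and walls round the work are solid. World frame = base frame: x ahead of the robot, y to its left, z up, the work surface at z = 0. Lengths are in m, angles in rad, forces in N, time in s.
With the tool pointing down it reaches from about 0.35 to 0.775 m from the base axis. Payload 7.3 kg.
Tool frame: the origin (TCP) lies on the mounting face of the last link; the fingertips stand 178 mm ahead of it and the grasp point (between the pads) lies 159 mm ahead of it (robot.grip_depth is the distance from the TCP to the grasp point, in m); z points along the fingers, y is the line along which they close (so a half turn about z gives the same grasp; the last joint's range is limited). The gripper opens to 92 mm and grips with 3 to 60 N. Pads are 19 mm wide; open, the fingers measure 130 mm over their backs; the gripper's body (75 mm by 190 mm) begins 47 mm behind the grasp point.
Start: joints at [1.051, 0.342, 1.524, -0, 1.275, -0.146], TCP at [0.192, 0.489, 0.405] pointing down, gripper open.
Joint ranges: [-2.53, 2.53], [-0.77, 2.02], [0.04, 2.7], [-1, 4.14], [0.28, 2.66], [-3.11, 3.11]. Speed limits (rad/s): [2.57, 2.57, 3.14, 3.14, 3.14, 3.14].

## Interface

Orientations are given as [roll, pitch, yaw] about the fixed x, y, z axes, in that order (R = Rz(yaw) Ry(pitch) Rx(roll)).
In Python, from cell import observe, cams, robot, models gives the robot as it stands.
- The arm moves only by the shell command python3 -m jog 'ROWS' [FORCE]. ROWS is JSON, a list of rows, each a list of 3 entries, a list of its own where there are three numbers: the shift along the tool's x, y, z each as a share of 0.4 m, from -1 to 1, then the turn about the tool's z as a share of pi rad, from -1 to 1, then the closure, from 0 (fully open) to 1 (shut). In form: [[[x, y, z], turn, jaw], ...]. A call has 1 to 12 rows; each row is the pose to reach, as a shift and turn from the pose commanded when the call began, along the tool's axes at that moment, turning the shorter way round; what a row does not reach only later rows make up. A row lasts 1/8 s, in which the tool goes at most 62.5 mm and 10.7 degrees, less where a joint would pass 70% of its speed; a pose out of reach is approached as far as the arm can. A call with a number of a shift or a turn outside -1 to 1 is refused whole. A call with a gripper value outside its range is refused whole. The fingers move at their own pace and stop on an object; FORCE is the grip in N (left out, the last holds). Time passes only in rows, so rows that repeat a pose let the fingers close. It gives the time, the measured TCP pose, the force, the opening and the grip force at its end, in the units of the state.
- observe(): the state, without advancing time (a new reading comes with each control period).
- cams.read_camera(name): name is "scene" or "top" or "wrist"; returns the picture (384x512x3 uint8, red, green, blue); there is no depth.
- cams.camera_model(name): a dict with "camera_matrix" (3x3 intrinsics, pixels), "pose" (4x4, takes a point from camera to world coordinates). Camera axes: x right, y down, z forward; pixel columns grow to the right and rows downward; lengths in m; the calibration is good to about 2 mm. A picture is of the moment at which its call begins: read the wrist's pose just before it. camera_model takes no time and is no camera call; for the wrist camera it gives the pose at the moment of the call.
- robot.hand_in(): hands the job in; it is judged then, once.
Trained networks look in the newest picture that a camera, given by its name, has taken for a name from the list of things; names that differ only in an ending like _2 or _b are one class to them, and where a whole thing is asked for, a point or a joint stands for the part that bears it (a point fixed in the world has none). Each returns a list of dicts, best first, with "confidence" (0 to 1); they miss things now and then, are a little off and sometimes report something else, mostly with a low value. They report only what shows in the picture. A call takes as long as a camera call. They do not tell look-alikes from the thing itself.
- models.find_in(target, camera): "position" ([x, y, z] in m, in world coordinates, good to about 4 mm: the middle of the surface that is visible of it).
- models.pinpoint(target, camera): "position" ([x, y, z] in m, in world coordinates, good to about 4 mm: a listed point, or the origin of a listed thing).
The state is a dict: "time": time; "qpos": joint angles; "qvel": joint speeds; "joint_efforts": joint torques, N m; "tool_pos": TCP position; "tool_rot": TCP orientation; "contact_force": force on the tool from outside, world axes, zero at the start; "torque": the same for the moment, N m; "opening": finger opening in m; "grip_force": force on a finger pad.
Only numpy, scipy, OpenCV 4.12 (cv2) and the standard library are available. Lean on these libraries where they do the work, as an engineer would, in place of code of your own. Each camera call takes 0.05 s, during which the arm holds its last target. There are 200 camera calls.

## Task

Slide the orange wedge, thin end first, under the hanging front edge of the white pouring plate and push it in by feel until the plate is wedged snugly up against the tip of the brass stop screw, taking care not to force the screw. Let go of the wedge, then stand the glass dish upright in the middle of the ring on the plate. Leave the beakers and the blue tube alone.

Things in the scene. Friction and masses are not known exactly. Their poses are not given: they have to be found in the camera images.
- wedge: Orange plastic levelling wedge, loose, 140 long x 44 wide, 0.15 kg. Origin: underside centre. +x runs to the thin toe (70 mm from the origin, 3 mm thick). The slick top rises 1 in 6 from the toe for 107 mm to 21 mm thick, then is flat over the 33 mm heel, on which a ribbed finger grip stands. Let go under the plate, it stays where it is (self-locking).
- wedge_grip (a point): Point in the middle of the wedge's finger grip, 45 mm above its underside and 53.5 mm behind its origin. The grip is a block 30 mm long (along the wedge) x 26 mm across, its top 60 mm above the underside; pinch it across, fingers along the wedge's y.
- wedge_toe (a point): Middle of the wedge's thin toe edge, on its underside, 123.5 mm ahead of the finger grip.
- pouring_table: Grey frame of the tilting pouring table, fixed to the bench, about 170 x 150 mm. Origin on the bench under the middle of the plate; +x points from the plate's low front edge to the hinge at its back. Open in front: the wedge goes in along +x on the bare bench, along the middle (y = 0), between side rails 120 mm apart.
- plate: White plate 148 x 128 x 8 mm, about 0.9 kg, hinged along its back edge (origin on the hinge axis, 84 mm behind the table origin, 27.5 mm up; x and z as the table's but tilting). At rest its front hangs 7 mm lower than level.
- plate_nose (a point): Lowest line of the round steel lifting bar (10 mm diameter) under the plate's front edge, at its middle; 9 mm above the bench at rest, so the wedge's slope meets it when the toe is about 36 mm past it. Each 6 mm more lifts it 1 mm. Lifting needs a steady push of some 7 to 12 N, which differs from day to day; once the plate bears on the stop screw the push climbs by about 4 N for each mm.
- height_stop: Grey bracket (origin = table origin) over the plate's front corner on the table's +y side, top 55 mm high, with a brass stop screw, knurled head up to 73 mm high. The screw stops the plate with its lifting bar 13 to 18.5 mm up: it is reset daily and not measured, so it must be felt. Snug is a push 4 to 8 N above the steady lifting push; plate on screw, 20 N is too much.
- plate_ring (a point): Centre of the dark ring (80 mm across) on the plate's top face, 80 mm from the front edge. Set the dish here.
- petri_dish: Closed clear glass dish, 64 mm across the lid, 16 mm high, the gripped body about 58 mm across, 0.06 kg, standing on the bench. Origin: centre of its underside.
- beaker_250: Bystander: the largest empty glass beaker at the right front, 73 mm across, 94 mm high. Origin: underside.
- beaker_pair_a: Bystander: glass beaker at the right front, 55 mm across, 72 mm high. Origin: underside.
- beaker_27: Bystander: glass beaker behind the pouring table to the right, 55 mm across, 72 mm high. Origin: underside.
- cell_tube_blue: Bystander: blue capped sample tube standing at the right front, 25 mm across, 68 mm high. Origin: underside.
There are look-alikes about, which are no part of the job. Of the things that look like the petri_dish, take the one that is farthest from the robot's base at the start.

How it is judged:
On the way, in this order (a step that is already met when the one before it is completed fails the run):
1. the wedge lifts the plate and presses it up against the stop screw with at least 2 N (contact force between plate and height_stop above 2 N and contact force between wedge and plate above 2 N), for 0.2 s.
2. after that, the dish stands on the plate inside the ring (distance between petri_dish and plate_ring below 0.012 m and angle between petri_dish's own z axis and vertical below 0.08 rad), for 0.2 s.
At the end, for the whole second after the job is handed in: The wedge alone holds the plate up against the stop screw (2 to 20 N between plate and screw, over 2 N between wedge and plate); the dish stands upright (within 4.5 degrees) on the plate, within 12 mm of the ring's centre; both are released and at rest (all of step 1 and all of step 2 and contact force between plate and height_stop below 20 N and linear speed of each of petri_dish, wedge below 0.01 m/s); the robot touches nothing.
It fails at once if the plate is forced against the stop screw with more than 20 N (contact force between plate and height_stop above 20 N).
It fails at once if a beaker or the blue tube is moved by more than 15 mm (distance of any of beaker_250, beaker_pair_a, beaker_27, cell_tube_blue from where it was at the start of the episode above 0.015 m).
It also fails if it takes over 72 s, if anything falls off the work surface, if the arm or the gripper's body presses on something with over 40 N, if the wrist force passes 120 N, or if a joint passes its speed limit or range.

## Working session

There is one attempt and no reset: what is moved stays moved. The work goes in short steps, Python scripts to look and compute and a shell command to move; the robot and the scene stay as the last step left them, time stands still between calls to the robot, and variables do not carry over. Pictures are saved under pics/ and viewed, at most 10 in all, crops included, and the job is handed in when it is done.

```bash
ls; mkdir -p pics; python3 - <<'E'
from cell import observe,cams,robot,models
import cv2,numpy as np
for c in ["top","scene"]:
    im=cams.read_camera(c); cv2.imwrite(f"pics/{c}0.png",im[:,:,::-1])
    for t in ["wedge_grip","wedge_toe","wedge","pouring_table","plate_nose","plate_ring","petri_dish","beaker_250","beaker_27","cell_tube_blue"]:
        for d in models.pinpoint(t,c)[:4]: print(c,t,np.round(d["position"],3),round(d["confidence"],2))
    m=cams.camera_model(c);print(np.round(m["pose"],3).tolist())
s=observe();print({k:np.round(v,3).tolist() for k,v in s.items()},robot.grip_depth)
E
```

```text
pics
top wedge_grip [0.608 0.331 0.046] 0.55
top wedge_toe [0.546 0.223 0.002] 0.8
top wedge [ 0.514 -0.024  0.028] 0.68
top wedge [0.576 0.284 0.001] 0.62
top pouring_table [ 0.512 -0.018  0.   ] 0.92
top plate_nose [0.522 0.047 0.008] 0.69
top plate_ring [ 0.516 -0.024  0.026] 0.81
top petri_dish [ 0.429  0.229 -0.   ] 0.75
top petri_dish [0.424 0.13  0.   ] 0.57
top petri_dish [ 0.432  0.37  -0.001] 0.53
top beaker_250 [ 0.444 -0.26  -0.005] 0.86
top beaker_250 [ 0.656 -0.173  0.001] 0.64
top beaker_27 [ 0.444 -0.26  -0.005] 0.86
top beaker_27 [ 0.656 -0.173  0.001] 0.64
top cell_tube_blue [ 0.408 -0.366  0.002] 0.53
[[-0.019, -0.997, 0.077, 0.412], [-1.0, 0.019, -0.004, -0.021], [0.002, -0.077, -0.997, 1.742], [0.0, 0.0, 0.0, 1.0]]
scene wedge_grip [0.608 0.33  0.045] 0.79
scene wedge_grip [ 0.544  0.221 -0.007] 0.38
scene wedge_toe [ 0.544  0.22  -0.004] 0.91
scene wedge [ 0.577  0.278 -0.006] 0.79
scene pouring_table [ 0.51  -0.018 -0.004] 0.8
scene plate_nose [0.528 0.047 0.005] 0.57
scene plate_ring [ 0.516 -0.021  0.03 ] 0.7
scene plate_ring [ 0.451 -0.417 -0.001] 0.26
scene petri_dish [ 0.42   0.225 -0.001] 0.62
scene petri_dish [ 0.428  0.137 -0.002] 0.56
scene beaker_250 [ 0.448 -0.255  0.001] 0.62
scene beaker_27 [ 0.448 -0.255  0.001] 0.62
scene cell_tube_blue [ 0.408 -0.36   0.001] 0.81
[[0.889, -0.242, 0.388, 0.152], [-0.457, -0.443, 0.771, -0.748], [-0.014, -0.863, -0.505, 0.533], [0.0, 0.0, 0.0, 1.0]]
{'time': 1.1, 'qpos': [1.051, 0.342, 1.524, -0.0, 1.275, -0.146], 'qvel': [-0.0, 0.001, -0.001, 0.0, 0.002, 0.0], 'joint_efforts': [-0.001, -43.114, -24.447, 0.071, 0.049, -0.0], 'tool_pos': [0.192, 0.489, 0.405], 'tool_rot': [3.141, 0.0, 2.768], 'contact_force': [-0.366, 0.654, -1.038], 'torque': [0.006, 0.063, -0.027], 'grip_force': 0.0, 'opening': 0.092} 0.1592
```

```bash
python3 - <<'E'
import cv2
im=cv2.imread("pics/top0.png");print(im.shape)
cv2.imwrite("pics/top0b.png",cv2.resize(im,(800,600),interpolation=cv2.INTER_CUBIC))
im=cv2.imread("pics/scene0.png")
cv2.imwrite("pics/scene0b.png",cv2.resize(im,(800,600),interpolation=cv2.INTER_CUBIC))
E
```

```text
(384, 512, 3)
```

View pics/top0b.png

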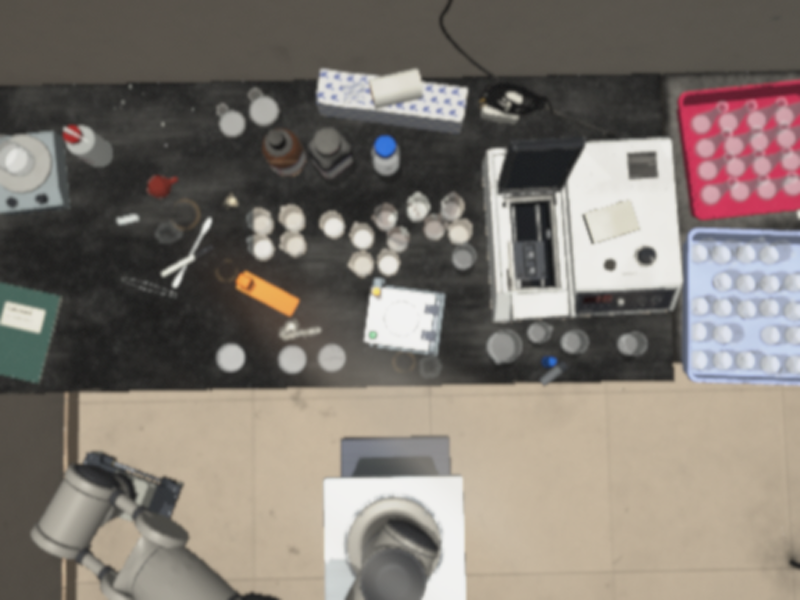

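View pics/scene0b.png

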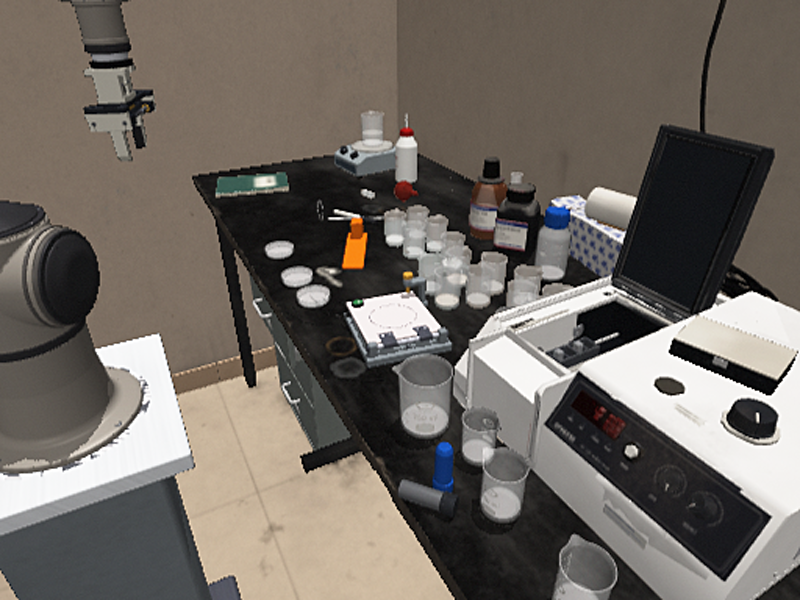

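```bash
cat > h.py <<'E'
import numpy as np,cv2
from cell import observe,cams,robot,models
def delta(p,yawdeg):
    """p: world grasp-point target -> shares in tool axes (tool down)"""
    s=observe(); y=s["tool_rot"][2]
    d=np.array(p)+[0,0,robot.grip_depth]-s["tool_pos"]
    tx=np.array([np.cos(y),np.sin(y),0]);ty=np.array([np.sin(y),-np.cos(y),0])
    a=(y-np.radians(yawdeg)+np.pi/2)%np.pi-np.pi/2
    print("tcp",np.round(s["tool_pos"],4),"rot",np.round(s["tool_rot"],3),"F",np.round(s["contact_force"],1),"q",np.round(s["qpos"],2),"t",s["time"])
    print("shift",np.round(np.array([d@tx,d@ty,-d[2]])/.4,4),"turn",round(a/np.pi,4),"or",round((a-np.sign(a)*np.pi)/np.pi,4),"m",np.round(d,3))
def pix2w(c,uv,z,m=None):
    m=m or cams.camera_model(c); K=np.array(m["camera_matrix"]);T=np.array(m["pose"])
    r=T[:3,:3]@np.linalg.solve(K,[uv[0],uv[1],1]); return T[:3,3]+r*(z-T[2,3])/r[2]
E
python3 - <<'E'
from h import *
delta([.608,.331,.24],60)
for n,uv in dict(spat1=(280,328),spat2=(320,332),tiny=(290,325),disc=(168,232),pTL=(385,286),pTR=(443,292),hing=(437,350),pBL=(370,347),dish=(230,357)).items():
    print(n,np.round(pix2w("top",np.array(uv)*.64,.0),3))
m=cams.camera_model("wrist");print(np.round(m["pose"],3),np.round(m["camera_matrix"]))
im=cv2.imread("pics/top0.png")[170:250,120:290]
cv2.imwrite("pics/crop1.png",cv2.resize(im,(800,376),interpolation=cv2.INTER_CUBIC))
E
```

```text
tcp [0.1917 0.4888 0.4047] rot [3.141 0.    2.768] F [-0.4  0.7 -1. ] q [ 1.05  0.34  1.52 -0.    1.28 -0.15] t 1.1
shift [-1.113   0.0128  0.0139] turn -0.4523 or 0.5477 m [ 0.416 -0.158 -0.006]
spat1 [0.498 0.254 0.   ]
spat2 [0.487 0.161 0.   ]
tiny [0.504 0.231 0.   ]
disc [0.729 0.516 0.   ]
pTL [0.591 0.008 0.   ]
pTR [ 0.575 -0.127  0.   ]
hing [ 0.44 -0.11  0.  ]
pBL [0.45  0.046 0.   ]
dish [0.433 0.371 0.   ]
[[ 0.365  0.895  0.258  0.123]
 [ 0.931 -0.351 -0.101  0.516]
 [ 0.001  0.277 -0.961  0.384]
 [ 0.     0.     0.     1.   ]] [[299.   0. 253.]
 [  0. 299. 192.]
 [  0.   0.   1.]]
```

View pics/crop1.png

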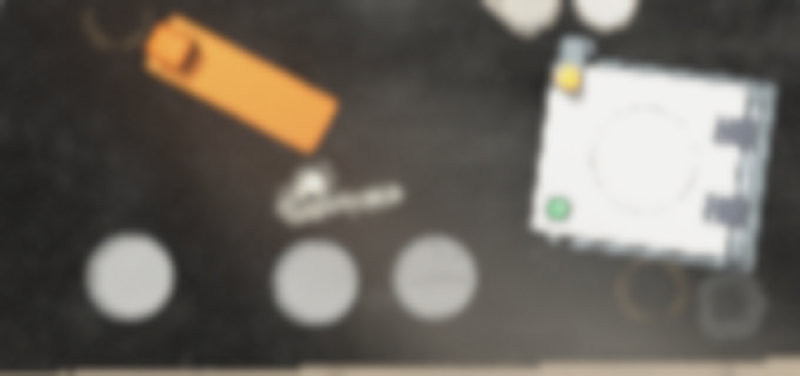

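```bash
python3 -m jog '[[[-0.15,0,0],0.06,0],[[-0.3,0,0],0.12,0],[[-0.45,0,0],0.18,0],[[-0.6,0,0],0.24,0],[[-0.75,0,0],0.3,0],[[-0.9,0,0],0.36,0],[[-1,0,0],0.42,0],[[-1,0,0],0.48,0],[[-1,0,0],0.548,0],[[-1,0,0],0.548,0],[[-1,0,0],0.548,0]]'
python3 - <<'E'
from h import *
delta([.608,.331,.2],60)
m=cams.camera_model("wrist");im=cams.read_camera("wrist");cv2.imwrite("pics/w1.png",im[:,:,::-1])
for t in ["wedge_grip","wedge_toe"]:
  for c in ["wrist","top","scene"]:
    if c!="wrist": cams.read_camera(c)
    for d in models.pinpoint(t,c)[:3]: print(c,t,np.round(d["position"],4),round(d["confidence"],2))
E
```

```text
time: 2.48
tool_pos: [0.564, 0.3428, 0.4047]
tool_rot: [-3.142, -0.0, 1.049]
contact_force: [1.3, 1.1, -0.1]
opening: 0.0915
grip_force: 0.0
tcp [0.564  0.3428 0.4047] rot [-3.142 -0.     1.049] F [ 1.3  1.1 -0.1] q [0.43 0.6  1.1  0.   1.44 0.95] t 2.475
shift [0.0292 0.1102 0.1138] turn 0.0007 or -0.9993 m [ 0.044 -0.012 -0.046]
wrist wedge_grip [0.6025 0.3299 0.0452] 0.65
top wedge_grip [0.6079 0.3338 0.0474] 0.94
top wedge_grip [0.5436 0.2207 0.0066] 0.34
scene wedge_grip [0.6022 0.3306 0.0493] 0.6
wrist wedge_toe [0.5449 0.2254 0.0026] 0.72
top wedge_toe [0.5436 0.2189 0.0045] 0.8
top wedge_toe [ 0.5147 -0.0194  0.0007] 0.27
scene wedge_toe [ 0.5426  0.2174 -0.0039] 0.64
```

View pics/w1.png

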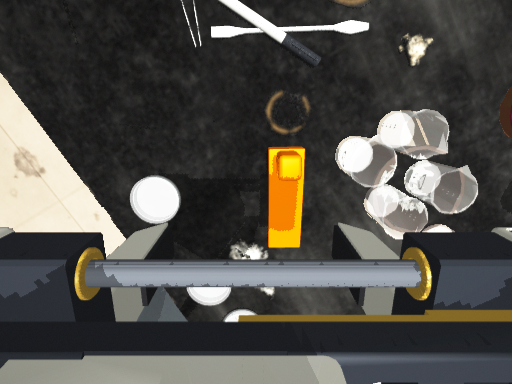

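```bash
python3 - <<'E'
from h import *
im=cv2.imread("pics/w1.png");hsv=cv2.cvtColor(im,cv2.COLOR_BGR2HSV)
k=cv2.inRange(hsv,(8,150,120),(25,255,255));k[310:]=0
ys,xs=np.nonzero(k);print(xs.min(),xs.max(),ys.min(),ys.max())
for y in (152,190,210,230,244):
    r=np.nonzero(k[y])[0];print(y,r.min(),r.max())
P={}
for n,uv,z in [("toeL",(269,246.5),.003),("toeR",(300,246.5),.003),("heelL",(268,148),.021),("heelR",(305,148),.021),("griptop",(289,166),.06)]:
    P[n]=pix2w("wrist",uv,z);print(n,np.round(P[n],4))
t=(P["toeL"]+P["toeR"])/2;g=P["griptop"];d=(t-g)[:2];print(np.linalg.norm(d),np.degrees(np.arctan2(d[1],d[0])))
E
```

```text
74 431 147 299
152 268 304
190 269 303
210 269 301
230 268 300
244 268 299
toeL [0.5273 0.2318 0.003 ]
toeR [0.5648 0.2101 0.003 ]
heelL [0.5935 0.355  0.021 ]
heelR [0.6323 0.3326 0.021 ]
griptop [0.6048 0.3318 0.06  ]
0.12548778916289058 -117.91937169304182
```

```bash
python3 -m jog '[[[0.0255,0.1036,0],-0.007,0.45],[[0.0255,0.1036,0.1],-0.007,0.45],[[0.0255,0.1036,0.22],-0.007,0.45],[[0.0255,0.1036,0.34],-0.007,0.45],[[0.0255,0.1036,0.44],-0.007,0.45],[[0.0255,0.1036,0.501],-0.007,0.45],[[0.0255,0.1036,0.501],-0.007,0.45],[[0.0255,0.1036,0.501],-0.007,1],[[0.0255,0.1036,0.501],-0.007,1],[[0.0255,0.1036,0.501],-0.007,1],[[0.0255,0.1036,0.501],-0.007,1]]' 30
python3 - <<'E'
from h import *
delta([.605,.331,.045],61.4)
for c in ["top","scene"]:
  cams.read_camera(c)
  for t in ["plate_nose","plate_ring","pouring_table","plate","height_stop"]:
    for d in models.pinpoint(t,c)[:2]: print(c,t,np.round(d["position"],4),round(d["confidence"],2))
E
```

```text
time: 4.4
tool_pos: [0.6053, 0.3309, 0.2057]
tool_rot: [3.14, -0.002, 1.068]
contact_force: [-0.0, 0.1, 5.5]
opening: 0.0256
grip_force: 30.0
tcp [0.6053 0.3309 0.2057] rot [ 3.140e+00 -2.000e-03  1.068e+00] F [-0.   0.1  5.5] q [0.39 0.83 1.23 0.   1.08 0.89] t 4.4
shift [-0.0002 -0.0008  0.0038] turn -0.0011 or 0.9989 m [-0.     0.    -0.002]
top plate_nose [0.5218 0.0491 0.0075] 0.89
top plate_ring [ 0.5147 -0.0258  0.0265] 0.94
top pouring_table [ 0.5137 -0.0191  0.0012] 0.63
top pouring_table [0.5236 0.047  0.0109] 0.49
top plate [ 0.4974 -0.104   0.0336] 0.71
scene plate_nose [0.5274 0.0469 0.006 ] 0.83
scene plate_ring [ 0.5148 -0.0243  0.0307] 0.93
scene plate_ring [ 0.5043 -0.1062  0.029 ] 0.72
scene pouring_table [ 0.5088 -0.0185 -0.0042] 0.69
scene plate [ 0.5057 -0.1041  0.0284] 0.78
```

```bash
python3 - <<'E'
from h import *
im=cv2.imread("pics/top0.png");x0,y0=225,175
c=cv2.resize(im[y0:235,x0:295],None,fx=8,fy=8,interpolation=cv2.INTER_CUBIC)
g=cv2.cvtColor(c,cv2.COLOR_BGR2GRAY)
k=cv2.inRange(g,185,255);k=cv2.morphologyEx(k,cv2.MORPH_OPEN,np.ones((25,25)))
cs,_=cv2.findContours(k,0,2);cn=max(cs,key=cv2.contourArea)
r=cv2.minAreaRect(cn);b=cv2.boxPoints(r)
for p in b: print(p, np.round(pix2w("top",(p+.5)/8+[x0-.5,y0-.5],.031),4))
W=[pix2w("top",(p+.5)/8+[x0-.5,y0-.5],.031) for p in b]
for i in range(4):
    d=W[(i+1)%4]-W[i];print(np.linalg.norm(d),np.degrees(np.arctan2(d[1],d[0])))
cv2.drawContours(c,[b.astype(int)],0,(0,0,255),1)
s=cams.read_camera("scene");cv2.imwrite("pics/scene1.png",s[:,:,::-1])
sc=cv2.resize(s[180:245,205:300,::-1],(560,383),interpolation=cv2.INTER_CUBIC)
o=np.zeros((383+0,0,3),np.uint8)
c2=cv2.resize(c,(230,200))
o=np.zeros((590,800,3),np.uint8);o[:480,:560]=0
o[:c.shape[0]//1,:c.shape[1]]=c[:590] 
cv2.imwrite("pics/plate.png",o[:480,:560])
E
```

```text
[ 61.681244 357.89084 ] [0.4592 0.0604 0.031 ]
[101.31442   60.641907] [0.5921 0.0406 0.031 ]
[456.07425 107.94321] [ 0.5678 -0.1181  0.031 ]
[416.44107 405.19214] [ 0.4351 -0.0973  0.031 ]
0.13436029339004152 -8.486681052814353
0.16052384280951895 -98.7214008923512
0.13426004936943595 171.10312096874924
0.15956225682156647 81.31441609743312
```

View pics/plate.png

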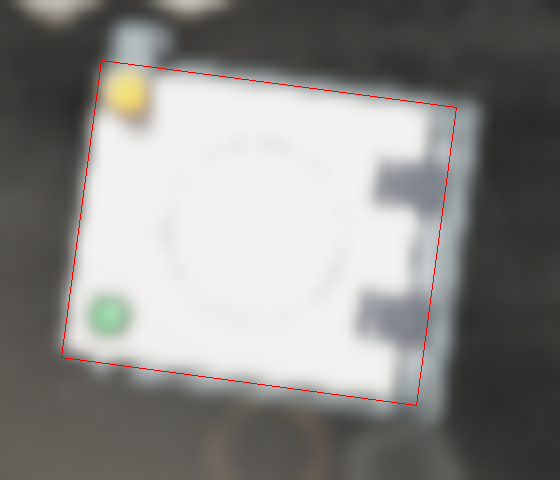

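```bash
python3 -m jog '[[[0,0,-0.05],0,1],[[-0.06,0.006,-0.06],-0.02,1],[[-0.15,0.015,-0.06],-0.05,1],[[-0.25,0.025,-0.06],-0.08,1],[[-0.33,0.032,-0.06],-0.111,1],[[-0.368,0.036,-0.06],-0.111,1],[[-0.368,0.036,-0.06],-0.111,1],[[-0.368,0.036,-0.06],-0.111,1]]' 30
python3 - <<'E'
from h import *
delta([.5473,.1949,.0451],81.4)
for c in ["top","scene"]:
  im=cams.read_camera(c);cv2.imwrite(f"pics/{c}2.png",im[:,:,::-1])
  for t in ["wedge_toe","plate_nose","plate_ring","wedge"]:
    for d in models.pinpoint(t,c)[:2]: print(c,t,np.round(d["position"],4),round(d["confidence"],2))
im=cv2.imread("pics/top2.png")
cv2.imwrite("pics/c2.png",cv2.resize(im[150:260,140:300],(800,550),interpolation=cv2.INTER_CUBIC))
E
```

```text
time: 6.05
tool_pos: [0.5473, 0.1957, 0.2287]
tool_rot: [3.14, -0.001, 1.416]
contact_force: [0.8, 0.1, -1.4]
opening: 0.0259
grip_force: 30.0
tcp [0.5473 0.1957 0.2287] rot [ 3.140e+00 -1.000e-03  1.416e+00] F [ 0.8  0.1 -1.4] q [0.21 0.63 1.58 0.   0.93 0.37] t 6.05
shift [-0.002   0.0003  0.0609] turn -0.0014 or 0.9986 m [-0.    -0.001 -0.024]
top wedge_toe [0.5299 0.07   0.0242] 0.79
top wedge_toe [ 0.5123 -0.0234  0.0288] 0.41
top plate_nose [ 0.4318  0.3672 -0.    ] 0.73
top plate_nose [0.5262 0.0454 0.0076] 0.69
top plate_ring [ 0.5134 -0.0271  0.028 ] 0.95
top wedge [0.5352 0.1427 0.0244] 0.57
top wedge [ 0.4048 -0.3651  0.0021] 0.53
scene wedge_toe [0.527  0.0685 0.0218] 0.58
scene wedge_toe [ 0.408  -0.3621  0.002 ] 0.41
scene plate_nose [0.5269 0.0456 0.0043] 0.88
scene plate_nose [ 0.5154 -0.0257  0.0293] 0.29
scene plate_ring [ 0.5133 -0.0224  0.0294] 0.89
scene plate_ring [ 0.5034 -0.1077  0.0275] 0.44
scene wedge [0.5394 0.137  0.0208] 0.64
```

View pics/c2.png

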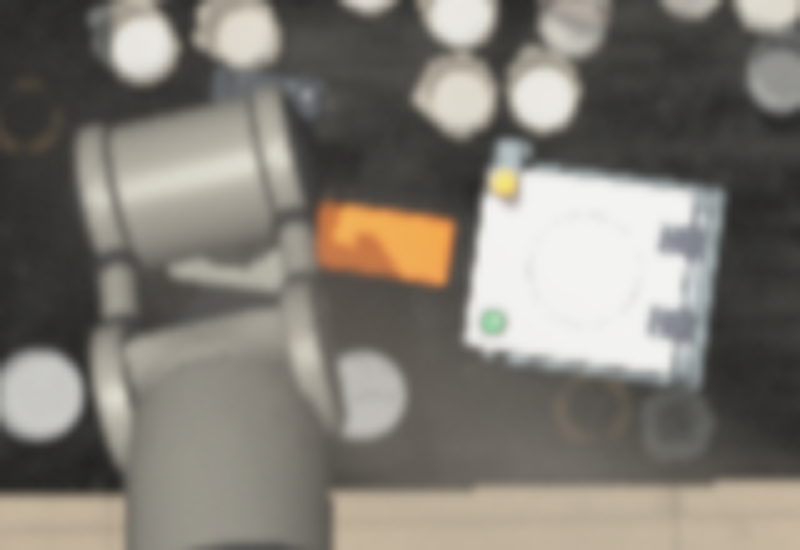

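```bash
python3 -m jog '[[[0,0,0.02],0,1],[[0,0,0.04],0,1],[[0,0,0.05],0,1],[[0,0,0.056],0,1],[[0,0,0.056],0,1],[[0,0,0.056],0,1]]' 30
python3 -m jog '[[[-0.025,0,0.001],0,1],[[-0.05,0,0.001],0,1],[[-0.075,0,0.001],0,1],[[-0.1,0,0.001],0,1],[[-0.11,0,0.001],0,1],[[-0.11,0,0.001],0,1],[[-0.11,0,0.001],0,1]]'
```

```text
time: 7.3
tool_pos: [0.5468, 0.1948, 0.206]
tool_rot: [3.141, -0.0, 1.417]
contact_force: [-0.5, -0.2, -1.2]
opening: 0.0259
grip_force: 30.0
time: 8.18
tool_pos: [0.5401, 0.1514, 0.2057]
tool_rot: [3.141, 0.0, 1.417]
contact_force: [-0.1, -0.7, 2.7]
opening: 0.0256
grip_force: 30.0
```

```bash
python3 -m jog '[[[-0.02,0,0],0,1],[[-0.03,0,0],0,1],[[-0.04,0,0],0,1],[[-0.04,0,0],0,1],[[-0.04,0,0],0,1]]'
python3 -m jog '[[[-0.012,0,0],0,1],[[-0.025,0,0],0,1],[[-0.025,0,0],0,1],[[-0.025,0,0],0,1]]'
python3 -m jog '[[[-0.01,0,0],0,1],[[-0.02,0,0],0,1],[[-0.02,0,0],0,1],[[-0.02,0,0],0,1]]'
```

```text
time: 8.8
tool_pos: [0.5376, 0.1352, 0.2057]
tool_rot: [3.141, 0.001, 1.417]
contact_force: [-1.0, -3.2, 4.0]
opening: 0.0259
grip_force: 30.0
time: 9.3
tool_pos: [0.5361, 0.1259, 0.2057]
tool_rot: [3.141, -0.0, 1.417]
contact_force: [0.4, 3.1, 3.5]
opening: 0.0259
grip_force: 30.0
time: 9.8
tool_pos: [0.5349, 0.1179, 0.2057]
tool_rot: [3.141, -0.0, 1.417]
contact_force: [0.2, 3.9, 4.7]
opening: 0.0259
grip_force: 30.0
```

```bash
python3 -m jog '[[[-0.005,0,0],0,1],[[-0.01,0,0],0,1],[[-0.015,0,0],0,1]]'
python3 -m jog '[[[-0.005,0,0],0,1],[[-0.01,0,0],0,1]]'
python3 -m jog '[[[-0.005,0,0],0,1],[[-0.01,0,0],0,1]]'
```

```text
time: 10.18
tool_pos: [0.534, 0.1122, 0.2057]
tool_rot: [3.141, -0.001, 1.417]
contact_force: [0.8, 6.6, 3.4]
opening: 0.0259
grip_force: 30.0
time: 10.42
tool_pos: [0.5334, 0.1083, 0.2057]
tool_rot: [3.141, -0.001, 1.417]
contact_force: [0.9, 6.6, 3.5]
opening: 0.0259
grip_force: 30.0
time: 10.68
tool_pos: [0.5327, 0.1043, 0.2057]
tool_rot: [3.141, -0.001, 1.417]
contact_force: [1.0, 5.8, 3.5]
opening: 0.0256
grip_force: 30.0
```

```bash
for i in 1; do :; done
python3 -m jog '[[[-0.0025,0,0],0,1],[[-0.005,0,0],0,1]]'
python3 -m jog '[[[-0.0025,0,0],0,1],[[-0.005,0,0],0,1]]'
```

```text
time: 10.92
tool_pos: [0.5325, 0.1023, 0.2057]
tool_rot: [3.141, -0.001, 1.417]
contact_force: [1.4, 6.5, 4.0]
opening: 0.0264
grip_force: 30.0
time: 11.18
tool_pos: [0.5321, 0.1004, 0.2057]
tool_rot: [3.141, -0.001, 1.417]
contact_force: [1.7, 6.3, 4.6]
opening: 0.0258
grip_force: 30.0
```

```bash
python3 -m jog '[[[-0.0025,0,0],0,1],[[-0.005,0,0],0,1]]'
```

```text
time: 11.42
tool_pos: [0.5318, 0.0984, 0.2056]
tool_rot: [3.141, -0.001, 1.417]
contact_force: [0.1, 6.1, 4.7]
opening: 0.0257
grip_force: 30.0
```

```bash
cat > ok.py <<'E'
from h import *
s=observe();f=s["contact_force"];p=f[0]*.15+f[1]*.989
print("push",round(p,2),"y",round(s["tool_pos"][1],4),s["time"]);raise SystemExit(int(p>8))
E
python3 -m jog '[[[-0.0025,0,0],0,1],[[-0.005,0,0],0,1]]' >/dev/null && python3 ok.py && python3 -m jog '[[[-0.0025,0,0],0,1],[[-0.005,0,0],0,1]]' >/dev/null && python3 ok.py && python3 -m jog '[[[-0.0025,0,0],0,1],[[-0.005,0,0],0,1]]' >/dev/null && python3 ok.py && python3 -m jog '[[[-0.0025,0,0],0,1],[[-0.005,0,0],0,1]]' >/dev/null && python3 ok.py && python3 -m jog '[[[-0.0025,0,0],0,1],[[-0.005,0,0],0,1]]' >/dev/null && python3 ok.py
```

```text
push 5.63 y 0.0964 11.675
push 13.55 y 0.095 11.925
```

```bash
python3 -m jog '[[[0,0,0],0,1],[[0,0,0],0,1]]'; python3 ok.py
```

```text
time: 12.18
tool_pos: [0.5313, 0.0951, 0.2057]
tool_rot: [3.141, -0.002, 1.417]
contact_force: [1.9, 10.3, 3.2]
opening: 0.0257
grip_force: 30.0
push 10.5 y 0.0951 12.175
```

```bash
python3 -m jog '[[[0,0,0],0,0.5],[[0,0,0],0,0.5],[[0,0,0],0,0.5],[[0,0,0],0,0.5],[[0,0,-0.1],0,0.5],[[0,0,-0.25],0,0.5],[[0,0,-0.4],0,0.2],[[0,0,-0.4],0,0]]'
python3 - <<'E'
from h import *
delta([.432,.37,.12],90)
for c in ["top","scene"]:
  im=cams.read_camera(c);cv2.imwrite(f"pics/{c}3.png",im[:,:,::-1])
  for t in ["wedge_toe","wedge_grip","plate_nose","plate_ring","petri_dish"]:
    for d in models.pinpoint(t,c)[:3]: print(c,t,np.round(d["position"],4),round(d["confidence"],2))
im=cv2.imread("pics/scene3.png")
cv2.imwrite("pics/s3.png",cv2.resize(im[130:270,140:330],(800,590),interpolation=cv2.INTER_CUBIC))
E
```

```text
time: 13.18
tool_pos: [0.5319, 0.094, 0.3706]
tool_rot: [3.131, -0.002, 1.417]
contact_force: [-0.6, 0.0, -0.7]
opening: 0.0613
grip_force: 0.0
tcp [0.5319 0.094  0.3706] rot [ 3.131e+00 -2.000e-03  1.417e+00] F [-0.6  0.  -0.7] q [ 0.03  0.4   1.54 -0.    1.19  0.19] t 13.175
shift [ 0.6435 -0.3526  0.2284] turn -0.049 or 0.951 m [-0.1    0.276 -0.091]
top wedge_grip [ 0.4991 -0.1048  0.0302] 0.33
top plate_nose [0.5236 0.0488 0.0152] 0.84
top plate_ring [ 0.5147 -0.0264  0.0289] 0.9
top petri_dish [ 0.4318  0.3718 -0.0012] 0.83
top petri_dish [ 4.282e-01  2.244e-01 -4.000e-04] 0.67
top petri_dish [ 0.426   0.1331 -0.0014] 0.46
scene wedge_grip [0.5324 0.0925 0.0467] 0.57
scene plate_nose [0.5257 0.0479 0.0108] 0.76
scene plate_nose [ 0.5179  0.0379 -0.0012] 0.34
scene plate_ring [ 0.5157 -0.0246  0.0298] 0.8
scene petri_dish [ 0.4246  0.2248 -0.0024] 0.58
scene petri_dish [0.432  0.3677 0.0018] 0.51
scene petri_dish [4.277e-01 1.363e-01 3.000e-04] 0.49
```

View pics/s3.png

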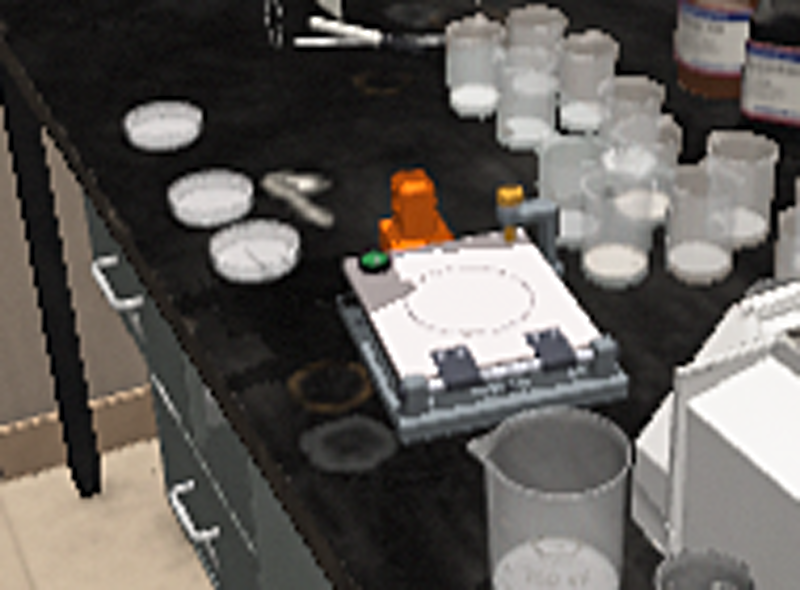

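```bash
python3 -m jog '[[[0.08,-0.06,0],0,0],[[0.2,-0.16,0],0,0],[[0.32,-0.26,0.02],0,0],[[0.42,-0.35,0.05],0,0],[[0.45,-0.355,0.08],0,0],[[0.45,-0.355,0.08],0,0],[[0.45,-0.355,0.08],0,0]]'
python3 - <<'E'
from h import *
delta([.432,.37,.022],81.2)
m=cams.camera_model("wrist");im=cams.read_camera("wrist");cv2.imwrite("pics/w2.png",im[:,:,::-1])
for f in (models.pinpoint,models.find_in):
  for d in f("petri_dish","wrist")[:3]: print(np.round(d["position"],4),round(d["confidence"],2))
E
```

```text
time: 14.65
tool_pos: [0.4193, 0.2928, 0.3337]
tool_rot: [3.141, 0.0, 1.416]
contact_force: [0.3, -0.4, 0.4]
opening: 0.0919
grip_force: 0.0
tcp [0.4193 0.2928 0.3337] rot [3.141 0.    1.416] F [ 0.3 -0.4  0.4] q [ 0.46  0.39  1.67 -0.    1.09  0.62] t 14.65
shift [0.1956 0.0015 0.3812] turn -0.0005 or 0.9995 m [ 0.013  0.077 -0.152]
[4.327e-01 3.666e-01 1.000e-04] 0.83
[0.424  0.1361 0.0044] 0.8
[ 0.4282  0.227  -0.0027] 0.69
[0.4264 0.2302 0.0135] 0.82
[0.434  0.3684 0.0172] 0.72
[0.4241 0.1432 0.0164] 0.71
```

View pics/w2.png

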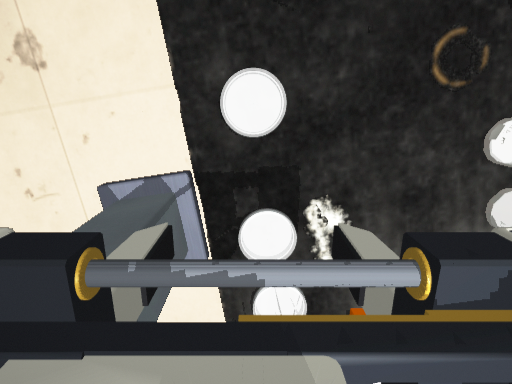

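```bash
python3 - <<'E'
from h import *
im=cv2.imread("pics/w2.png");g=cv2.cvtColor(im,cv2.COLOR_BGR2GRAY)
k=cv2.inRange(g[50:155,205:305],110,255)
cs,_=cv2.findContours(k,0,2);e=cv2.fitEllipse(max(cs,key=cv2.contourArea));uv=np.array(e[0])+[205,50];print(uv,e[1])
p=pix2w("wrist",uv,.014);q=pix2w("wrist",uv+[e[1][0]/2,0],.014);print(np.round(p,4),np.linalg.norm(q-p)*2)
delta([p[0],p[1],.022],81.2)
E
```

```text
[252.90208435 101.91220474] (65.81175994873047, 68.74264526367188)
[0.4325 0.3696 0.014 ] 0.06300812213031279
tcp [0.4192 0.2927 0.3339] rot [ 3.141 -0.     1.415] F [-0.1  0.6 -0.1] q [ 0.46  0.39  1.67 -0.    1.09  0.62] t 14.8
shift [0.1949 0.003  0.3818] turn -0.0007 or 0.9993 m [ 0.013  0.077 -0.153]
```

```bash
python3 -m jog '[[[0.1,0.0015,0.03],0,0],[[0.195,0.003,0.1],0,0],[[0.195,0.003,0.2],0,0],[[0.195,0.003,0.3],0,0],[[0.195,0.003,0.36],0,0],[[0.195,0.003,0.382],0,0],[[0.195,0.003,0.382],0,0],[[0.195,0.003,0.382],0,0.5],[[0.195,0.003,0.382],0,0.5],[[0.195,0.003,0.382],0,0.5],[[0.195,0.003,0.382],0,0.5],[[0.195,0.003,0.382],0,0.5]]' 12
python3 - <<'E'
from h import *
delta([.5147,-.0255,.1],81.4)
E
```

```text
time: 16.3
tool_pos: [0.4316, 0.3707, 0.1811]
tool_rot: [3.141, -0.0, 1.417]
contact_force: [-0.2, 0.1, 2.5]
opening: 0.0576
grip_force: 12.0
tcp [0.4316 0.3707 0.1811] rot [ 3.141 -0.     1.417] F [-0.2  0.1  2.5] q [ 0.57  0.68  1.64 -0.    0.81  0.73] t 16.3
shift [-0.9469  0.357  -0.1953] turn -0.0012 or 0.9988 m [ 0.083 -0.396  0.078]
```

```bash
python3 -m jog '[[[0,0,-0.08],0,0.5],[[0,0,-0.2],0,0.5],[[-0.06,0.022,-0.28],0,0.5],[[-0.18,0.068,-0.28],0,0.5],[[-0.32,0.12,-0.28],0,0.5],[[-0.46,0.173,-0.28],0,0.5],[[-0.6,0.226,-0.28],0,0.5],[[-0.74,0.279,-0.28],0,0.5],[[-0.86,0.324,-0.28],0,0.5],[[-0.949,0.357,-0.28],0,0.5],[[-0.949,0.357,-0.28],0,0.5],[[-0.949,0.357,-0.28],0,0.5]]'
python3 - <<'E'
from h import *
delta([.5148,-.0262,.0585],81.4)
for c in ["top","scene"]:
  im=cams.read_camera(c);cv2.imwrite(f"pics/{c}4.png",im[:,:,::-1])
  for t in ["plate_ring","petri_dish","wedge_grip"]:
    for d in models.pinpoint(t,c)[:4]: print(c,t,np.round(d["position"],4),round(d["confidence"],2))
E
```

```text
time: 17.8
tool_pos: [0.5142, -0.026, 0.2924]
tool_rot: [-3.141, -0.0, 1.417]
contact_force: [-0.6, -0.1, -0.6]
opening: 0.0577
grip_force: 12.0
tcp [ 0.5142 -0.026   0.2924] rot [-3.141 -0.     1.417] F [-0.6 -0.1 -0.6] q [-0.2   0.44  1.71  0.    0.99 -0.05] t 17.8
shift [-0.0003  0.0016  0.1869] turn -0.0013 or 0.9987 m [ 0.001 -0.    -0.075]
top plate_ring [ 0.5124 -0.0264  0.0309] 0.51
top petri_dish [ 0.4271  0.228  -0.0009] 0.7
top petri_dish [0.4245 0.1297 0.0036] 0.7
top wedge_grip [0.5349 0.0954 0.0459] 0.58
scene plate_ring [ 0.5162 -0.0255  0.0315] 0.89
scene petri_dish [ 0.5119 -0.0282  0.1131] 0.84
scene petri_dish [4.282e-01 1.349e-01 2.000e-04] 0.64
scene petri_dish [ 0.4243  0.2291 -0.0019] 0.52
scene wedge_grip [0.5328 0.0934 0.0454] 0.45
```

```bash
python3 -m jog '[[[0,0.0015,0.06],0,0.5],[[0,0.0015,0.12],0,0.5],[[0,0.0015,0.165],0,0.5],[[0,0.0015,0.182],0,0.5],[[0,0.0015,0.182],0,0.5],[[0,0.0015,0.182],0,0.5]]'
python3 -m jog '[[[0,0,0.005],0,0.5],[[0,0,0.005],0,0.5]]' | sed -n 2,4p
```

```text
time: 18.95
tool_pos: [0.5154, -0.0265, 0.2206]
tool_rot: [3.14, -0.0, 1.417]
contact_force: [0.3, -0.4, -0.0]
opening: 0.0575
grip_force: 12.0
tool_pos: [0.5151, -0.0265, 0.2181]
tool_rot: [3.141, -0.0, 1.417]
contact_force: [0.0, 0.2, -0.1]
```

```bash
python3 -m jog '[[[0,0,0.005],0,0.5],[[0,0,0.005],0,0.5]]' | sed -n 2,4p;python3 -m jog '[[[0,0,0.0025],0,0.5],[[0,0,0.0025],0,0.5]]' | sed -n 2,4p
```

```text
tool_pos: [0.515, -0.0265, 0.2158]
tool_rot: [-3.141, -0.0, 1.417]
contact_force: [-0.7, 0.0, -0.3]
tool_pos: [0.515, -0.0265, 0.2148]
tool_rot: [-3.141, -0.0, 1.417]
contact_force: [-0.8, -0.3, -0.2]
```

```bash
python3 -m jog '[[[0,0,0.0025],0,0.5],[[0,0,0.0025],0,0.5]]' | sed -n 2,4p;python3 -m jog '[[[0,0,0.0025],0,0.5],[[0,0,0.0025],0,0.5]]' | sed -n 2,4p
```

```text
tool_pos: [0.515, -0.0265, 0.2139]
tool_rot: [-3.142, -0.0, 1.417]
contact_force: [0.4, 0.3, -0.8]
tool_pos: [0.515, -0.0265, 0.2128]
tool_rot: [-3.141, -0.0, 1.417]
contact_force: [0.3, -0.8, -0.9]
```

```bash
python3 -m jog '[[[0,0,0.0025],0,0.5],[[0,0,0.0025],0,0.5]]' | sed -n 2,4p;python3 -m jog '[[[0,0,0.0025],0,0.5],[[0,0,0.0025],0,0.5]]' | sed -n 2,4p
```

```text
tool_pos: [0.5151, -0.0265, 0.2124]
tool_rot: [3.141, -0.0, 1.417]
contact_force: [-2.8, 2.0, 5.1]
tool_pos: [0.5151, -0.0265, 0.2121]
tool_rot: [3.141, 0.0, 1.417]
contact_force: [-4.8, 0.2, 12.4]
```

```bash
python3 -m jog '[[[0,0,-0.003],0,0.5],[[0,0,-0.003],0,0.5],[[0,0,-0.003],0,0.5]]' | sed -n 2,4p; python3 -m jog '[[[0,0,0],0,0.15],[[0,0,0],0,0.15],[[0,0,0],0,0.15],[[0,0,-0.03],0,0.15],[[0,0,-0.12],0,0.15],[[0,0,-0.26],0,0.15],[[0.1,0,-0.36],0,0.15],[[0.25,0,-0.4],0,0.15],[[0.4,0,-0.4],0,0.15],[[0.5,0,-0.4],0,0.15],[[0.5,0,-0.4],0,0.15]]'
python3 - <<'E'
from h import *
for c in ["top","scene"]:
  im=cams.read_camera(c);cv2.imwrite(f"pics/{c}5.png",im[:,:,::-1])
  for t in ["plate_ring","petri_dish","wedge_grip","plate_nose"]:
    for d in models.pinpoint(t,c)[:3]: print(c,t,np.round(d["position"],4),round(d["confidence"],2))
a=cv2.imread("pics/top5.png")[165:240,210:310];b=cv2.imread("pics/scene5.png")[160:245,195:300]
cv2.imwrite("pics/end.png",np.hstack([cv2.resize(a,(400,300),interpolation=2),cv2.resize(b,(400,300),interpolation=2)]))
E
```

```text
tool_pos: [0.5152, -0.0265, 0.2122]
tool_rot: [3.141, -0.0, 1.417]
contact_force: [-0.6, 0.5, 3.1]
time: 22.45
tool_pos: [0.5454, 0.1736, 0.3728]
tool_rot: [3.141, -0.001, 1.421]
contact_force: [-0.1, -0.2, -0.1]
opening: 0.0781
grip_force: 0.0
top plate_ring [ 0.5139 -0.0263  0.0305] 0.86
top plate_ring [ 0.4424 -0.2598 -0.0037] 0.21
top petri_dish [0.4264 0.1319 0.0014] 0.63
top petri_dish [ 0.5139 -0.0276  0.0303] 0.54
top petri_dish [0.4268 0.2255 0.0022] 0.41
top wedge_grip [0.5336 0.0965 0.0467] 0.45
top plate_nose [0.5254 0.0506 0.0111] 0.69
scene plate_ring [ 0.5134 -0.0234  0.033 ] 0.68
scene petri_dish [ 0.515  -0.0324  0.0325] 0.62
scene petri_dish [ 0.4225  0.2296 -0.0042] 0.62
scene petri_dish [ 0.4289  0.1354 -0.0017] 0.55
scene wedge_grip [0.533  0.0921 0.0451] 0.51
scene plate_nose [0.5252 0.0488 0.0116] 0.68
scene plate_nose [ 0.5208  0.037  -0.0039] 0.3
```

View pics/end.png

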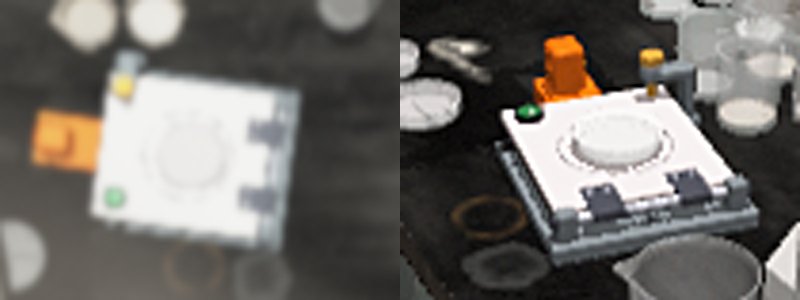

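```bash
python3 - <<'E'
from h import *
# scene crop scale: 400/105 x, 300/85 y, offset (195,160)
f=lambda u,v:((u-400)*105/400+195,v*85/300+160)
print("ring",np.round(pix2w("scene",f(614.5,149),.032),4))
a=cv2.imread("pics/top3.png").astype(int);b=cv2.imread("pics/top5.png").astype(int)
d=np.abs(a-b).sum(2)[185:222,238:278]; d=np.where(d>40,d,0).astype(np.uint8)
ys,xs=np.nonzero(d);uv=np.array([(xs.min()+xs.max())/2+238,(ys.min()+ys.max())/2+185]);print(uv,len(xs),xs.min(),xs.max(),ys.min(),ys.max(),"dish top",np.round(pix2w("top",uv,.04),4))
print("ring top",np.round(pix2w("top",(255.5/8+224.5,232.5/8+174.5),.031),4))
a=cv2.imread("pics/scene3.png");b=cv2.imread("pics/scene5.png")
o=np.hstack([cv2.resize(i[185:235,225:285],(390,325),interpolation=2) for i in (a,b)]);cv2.imwrite("pics/cmp.png",o)
E
```

```text
ring [ 0.5103 -0.0355  0.032 ]
[252. 203.] 239 0 28 0 36 dish top [ 0.5156 -0.0111  0.04  ]
ring top [ 0.5138 -0.0269  0.031 ]
```

View pics/cmp.png

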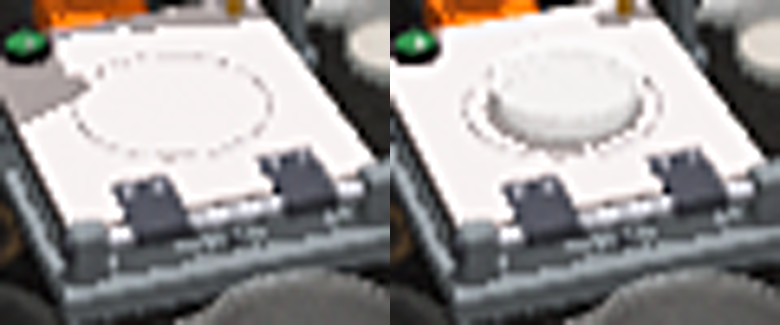

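```bash
python3 - <<'E'
from h import *
m=cams.camera_model("scene");K=np.array(m["camera_matrix"]);Ti=np.linalg.inv(m["pose"])
t=np.linspace(0,2*np.pi,200)
def ext(c,parts):
    o=[]
    for r,z in parts:
        P=np.c_[c[0]+r*np.cos(t),c[1]+r*np.sin(t),0*t+z,0*t+1]@Ti.T
        q=P[:,:3]@K.T;o.append(q[:,:2]/q[:,2:])
    o=np.vstack(o);return np.r_[o.min(0),o.max(0)]
c=(.515,-.0265)
z=.032
print("ring ",ext(c,[(.04,z)]).round(1)," seen 236.8 193.2 266.8 209.2")
print("dish ",ext(c,[(.029,z),(.032,z+.016),(.032,z+.005)]).round(1)," seen 241.5 192.4 263.9 207.5")
a=cv2.imread("pics/scene3.png",0).astype(int);b=cv2.imread("pics/scene5.png",0).astype(int)
d=np.abs(a-b)[180:215,230:275];
for r in d: print("".join("#" if v>25 else "+" if v>8 else "." for v in r))
E
```

```text
ring  [236.4 192.6 266.3 208.4]  seen 236.8 193.2 266.8 209.2
dish  [239.2 189.  263.3 206.1]  seen 241.5 192.4 263.9 207.5
+++...........#+++...........................
..+..........+##+++..........................
.............##++++.+........................
.............+##+++++........................
.+...........+##+++++....+++++...............
.##.........#####+#+++++######...............
..#.........######+###########...............
..+........################++................
....+.+####################+.................
.############..####.......+..................
.+####.......+...............................
+.##..........+..............................
+.##.........................................
..##............#+.+.++.++...................
+####+......++#.............+#...............
#####++...#.+..................++............
########+.#....+.............++..+...........
#########....+..................++#..........
#########.+++...................+.+..........
#######+..##....................++...........
######++.+##+..................+##...........
####.....####++..............++###...........
##........#####++++.+.....++++####+..........
.........+########+##+++++#+#####............
...........##########+###########+...........
............###################..............
..............###############..+.............
................#########.#..................
................++.######++..................
.............................................
.............................................
.............................................
.............................................
.............................................
.............................................
```

```bash
python3 -c "
from cell import robot
print(robot.hand_in())"
```

```text
the job is handed in; nothing more can be done
None
```

The job is handed in. The wedge was pushed in until the push jumped from a steady 6.3 N or so to 13.5 N at the screw, settling at 10.5 N, and was then released. The dish farthest from the base stands within about 3 mm of the ring's centre by my images, no beaker or tube was approached, and the clock stood near 23 s. The hand-in returned no verdict, and I did not recheck the plate's load on the screw after setting the dish, which briefly pressed it down with 12 N.

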